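# Start the wing screw of a strap clamp with the slotted T-handle driver

### The job

Start tightening the strap clamp that has the wing screw: take the T-handled driver with the slotted foot and set it squarely upright over the wing until its foot sits flat on the washer, and only then turn it clockwise so that the screw turns by at least an eighth of a turn. Leave the driver standing upright on the screw, and leave the other driver, with the hexagonal foot, where it is.

Things in the scene. Friction and masses are not known exactly. Their poses are not given: they have to be found in the camera images.
- slot_driver: T-handled driver standing upright, 97 mm tall. Foot: steel drum 40 mm across, 24 high, with a slot right across its underside, 12 wide, 15 deep, flared to 20 at the mouth. Shaft 12 mm. Black handle bar 80 long, 14 wide, 14 high, its middle 90 mm above the origin; grip it across the 14. Origin: centre of foot underside; z up; x along bar and slot.
- hex_driver: The other T-handled driver, same handle bar, shaft and height, but its foot is a smaller solid hexagon, 34 mm across the corners, without a slot. Leave it where it stands. Origin: centre of the foot's underside, z up.
- wing_seat (a point): On the wing screw's axis at the top face of its dark washer (44 mm disc), 37 mm above the table; the driver foot comes to rest here. Wing: steel bar 30 long, 6 thick, 12 mm tall above the washer; x along the wing (turns with it), z up. 11 degrees of play in the slot either way. Fixed clamp: base 120x64, dark strap 92x44, top at 34 mm. The like clamp with a hexagon-headed screw is not meant.
- wing_screw (a joint): Turn of the wing screw in rad: 0 at the start, growing as it is turned clockwise seen from above; stops at 1.75. It turns stiffly (about 0.06 N m) and stays where it is left.
Things that resemble listed ones, but are neither listed nor needed, are in the scene too. What is shaped like the slot_driver but turquoise is not meant.

How it is judged (in metres and radians):
On the way, in this order (a step that is already met when the one before it is completed fails the run):
1. the slotted driver sits upright and flat on the washer over the wing, before the screw has been turned (z of slot_driver in the frame of wing_seat below 0.006 m and horizontal distance between slot_driver and wing_seat below 0.012 m and angle between slot_driver's own z axis and vertical below 0.175 rad and value of joint wing_screw below 0.3 rad), for 0.2 s.
2. the screw has been turned clockwise by an eighth of a turn (z of slot_driver in the frame of wing_seat below 0.006 m and horizontal distance between slot_driver and wing_seat below 0.012 m and angle between slot_driver's own z axis and vertical below 0.175 rad and value of joint wing_screw above 0.7 rad), for 0.1 s.
At the end, for the whole second after the job is handed in: The wing screw is turned clockwise by at least 0.7 rad (40 degrees) and the slotted driver is left standing on it at rest: its foot's underside within 6 mm of the washer, within 12 mm of the screw's axis and within 10 degrees of upright. The hexagonal driver is within 50 mm of where it was (all of step 2 and linear speed of slot_driver below 0.02 m/s and distance of hex_driver from where it was at the start of the episode below 0.05 m); the robot touches nothing.
It fails at once if the screw is turned (beyond 0.3 rad) while the driver is more than 15 mm off its axis, or leans more than 12 degrees (value of joint wing_screw above 0.3 rad and (horizontal distance between slot_driver and wing_seat above 0.015 m or angle between slot_driver's own z axis and vertical above 0.21 rad)).
It fails at once if the hexagonal driver is moved by more than 50 mm or knocked over (distance of hex_driver from where it was at the start of the episode above 0.05 m or angle between hex_driver's own z axis and vertical above 0.5 rad).
It also fails if it takes over 42 s, if anything falls off the work surface, if the arm or the gripper's body presses on something with over 40 N, if the wrist force passes 120 N, or if a joint passes its speed limit or range.

### The arm

A 6-joint arm with a two-finger parallel gripper is mounted at the origin on a cart in front of the work surface, level with it; the furniture and walls round the work are solid. World frame = base frame: x ahead of the robot, y to its left, z up, the work surface at z = 0. Lengths are in mm, angles in rad, forces in N, time in s.
With the tool pointing down it reaches from about 325 to 775 mm from the base axis. Payload 5.5 kg.
Tool frame: the origin (TCP) lies on the centre line of the jaws, within the pads' length; the fingertips stand 8 mm ahead of it and the grasp point (between the pads) lies 11 mm behind it (robot.finger_overhang is the distance from the TCP to the fingertips, in mm); z points along the fingers, y is the line along which they close (so a half turn about z gives the same grasp; the last joint's range is limited). The gripper opens to 88 mm and grips with 3 to 60 N. Pads are 20 mm wide; open, the fingers measure 115 mm over their backs; the gripper's body (75 mm by 178 mm) begins 61 mm behind the grasp point.
Start: joints at [-1.176, 0.091, 1.231, -0, 1.82, -0.057], TCP at [261.953, -539.812, 230.631] pointing down, gripper open.
Joint ranges: [-2.87, 2.87], [-0.86, 2.18], [0.17, 2.46], [-1.51, 4.65], [0.06, 2.69], [-2.65, 2.65]. Speed limits (rad/s): [2.57, 2.57, 3.01, 3.14, 3.14, 3.14].

### API

Orientations are given as a unit quaternion [w, x, y, z].
In Python, from bench import robot gives the robot as it stands.
- The arm moves only by the shell command python3 -m creep 'ROWS' [FORCE]. ROWS is JSON, a list of rows, each an object with "jaw": the opening, from -1 (shut) to 1 (fully open); "delta_pos": the shift along the world's x, y, z in mm, a list of three; "twist": the turn, a rotation vector about the world's x, y, z in degrees, a list of three. In form: [{"jaw": jaw, "delta_pos": [dx, dy, dz], "twist": [rx, ry, rz]}, ...]. A call has 1 to 5 rows; each row shifts and turns the commanded pose from where the row before left it; what a row does not reach is not made up. A row lasts 1/8 s, in which the tool goes at most 62.5 mm and 10.7 degrees, less where a joint would pass 70% of its speed; a pose out of reach is approached as far as the arm can. A call is refused whole if a number of a shift passes 62.5 or a number of a turn 10.7, either way. A call with a gripper value outside its range is refused whole. The fingers move at their own pace and stop on an object; FORCE is the grip in N (left out, the last holds). Time passes only in rows, so rows that do not move let the fingers close. It gives the time, the measured TCP pose, the force, the opening and the grip force at its end, in the units of the state.
- robot.state(): the state, without advancing time (a new reading comes with each control period).
- robot.grab_frame(name): name is "scene" or "top" or "wrist"; returns the picture (480x640x3 uint8, blue, green, red); there is no depth.
- robot.camera_info(name): a dict with "mtx" (3x3 intrinsics, pixels), "R" (3x3) and "t" (3): a world point X has camera coordinates R X + t. Camera axes: x right, y down, z forward; pixel columns grow to the right and rows downward; lengths in mm; the calibration is good to about 2 mm. A picture is of the moment at which its call begins: read the wrist's pose just before it. camera_info takes no time and is no camera call; for the wrist camera it gives the pose at the moment of the call.
- robot.sign_off(): hands the job in; it is judged then, once.
The state is a dict: "time": time; "joints": joint angles; "joint_velocities": joint speeds; "effort": joint torques, N m; "eef_pos": TCP position; "tool_rot": TCP orientation; "contact_force": force on the tool from outside, world axes, zero at the start; "wrist_torque": the same for the moment, N m; "opening": opening from 0.0 (shut) to 1.0 (fully open); "grip_force": force on a finger pad.
Only numpy, scipy, OpenCV 4.12 (cv2) and the standard library are available. Lean on these libraries where they do the work, as an engineer would, in place of code of your own. Each camera call takes 0.05 s, during which the arm holds its last target. There are 200 camera calls.

## Working session

There is one attempt and no reset: what is moved stays moved. The work goes in short steps, Python scripts to look and compute and a shell command to move; the robot and the scene stay as the last step left them, time stands still between calls to the robot, and variables do not carry over. Pictures are saved under pics/ and viewed, at most 10 in all, crops included, and the job is handed in when it is done.

```bash
mkdir -p pics
python3 - <<'E'
from bench import robot
import cv2
for n in ("scene","top"):
    cv2.imwrite(f"pics/{n}0.png",robot.grab_frame(n))
    c=robot.camera_info(n);print(n,c["mtx"],c["R"],c["t"])
print(robot.state())
E
```

```text
scene [[588.47152574   0.         314.25719897]
 [  0.         588.47152574 243.86448681]
 [  0.           0.           1.        ]] [[-0.85177114 -0.52385164  0.00808572]
 [-0.2851998   0.45067188 -0.84590539]
 [ 0.43948492 -0.72282385 -0.53327168]] [400.61497611 256.34553271 565.08590379]
top [[501.27688388   0.         309.56008162]
 [  0.         501.27688388 236.0367578 ]
 [  0.           0.           1.        ]] [[ 0.02127698 -0.99968202  0.01353355]
 [-0.99660981 -0.02228376 -0.07919794]
 [ 0.07947433 -0.01180258 -0.99676704]] [-126.50517591  528.57716697  859.02629071]
{'time': 0.1, 'joints': array([-1.17569325e+00,  9.17686970e-02,  1.23176132e+00, -7.49795323e-06,
        1.81977035e+00, -5.66918389e-02]), 'joint_velocities': array([-0.00127892, -0.00391739, -0.00199319, -0.00112796, -0.00044857,
        0.001156  ]), 'effort': array([ 3.29434115e-03, -4.47859454e+01, -4.07569349e+01,  7.01944227e-02,
        2.84482352e-02, -1.02001152e-04]), 'eef_pos': array([ 261.85532349, -539.57354947,  229.63116994]), 'tool_rot': array([-8.41052667e-04,  9.74593336e-01,  2.23980132e-01, -1.47371540e-04]), 'contact_force': array([-0.18552872,  0.6542932 , -0.49647107]), 'wrist_torque': array([-0.01402711, -0.01519939,  0.05850088]), 'grip_force': 0.0, 'opening': 1.0012183889777735}
```

View pics/scene0.png

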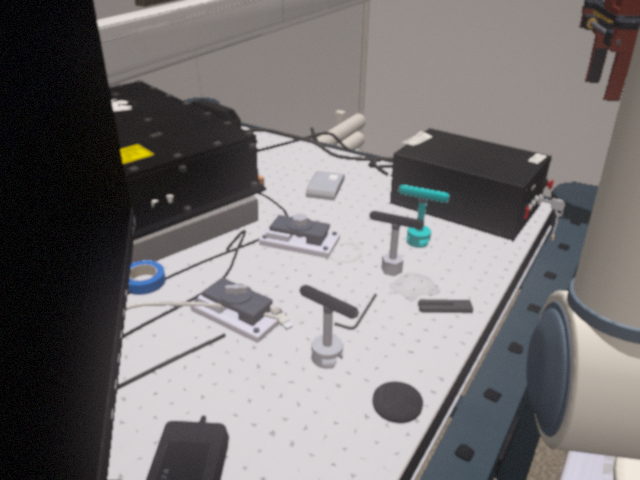

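View pics/top0.png

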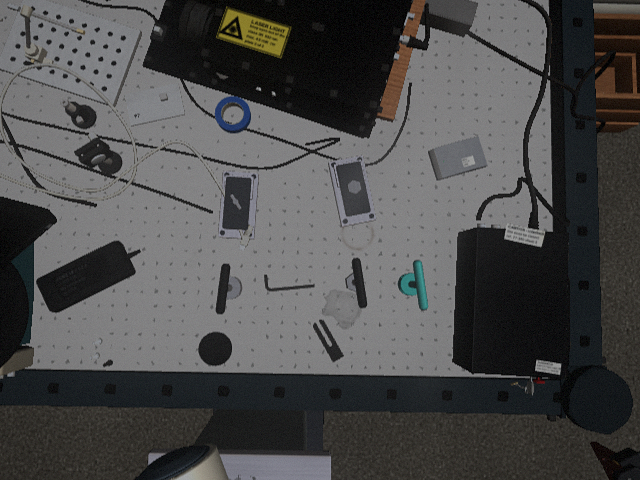

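The scene picture shows the slotted driver (drum foot near (327,350)), the hex driver at (392,265), and the wing clamp near (237,292). In the top picture the slotted driver's bar is at (223,288) and its foot at (233,288). The wing clamp is at (237,203) and the hex driver's bar at (360,283). Next I'll zoom in.

Run:
```python
import cv2,numpy as np
a=cv2.imread("pics/top0.png")[160:320,190:270];b=cv2.imread("pics/scene0.png")[260:380,190:370]
A=cv2.resize(a,None,fx=3.75,fy=3.75,interpolation=3);B=cv2.resize(b,None,fx=2.7,fy=2.7,interpolation=3)
o=np.zeros((600,800,3),np.uint8);o[:A.shape[0],:A.shape[1]]=A;o[:B.shape[0],310:310+B.shape[1]]=B[:,:490]
cv2.imwrite("pics/crop1.png",o)
```

```text
(no output)
```

View pics/crop1.png

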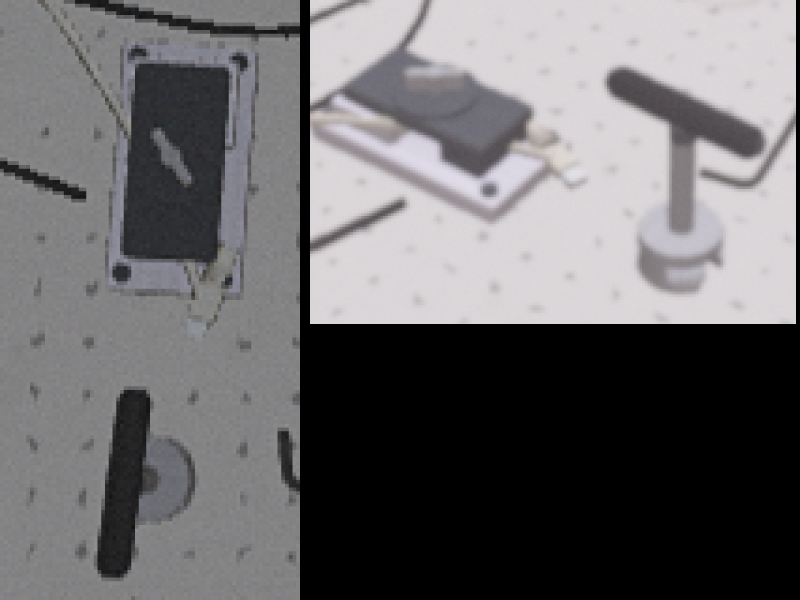

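The crop shows the wing running from about (156,131) to (187,184), centre (172,158), and the handle bar from (135,390) to (113,576). The slot mouth is visible facing the scene camera.

```bash
cat > h.py <<'E'
import numpy as np,cv2
from bench import robot
def ray(cam,uv,z):
    c=cam if isinstance(cam,dict) else robot.camera_info(cam)
    d=c["R"].T@np.linalg.inv(c["mtx"])@np.array([*uv,1.]);o=-c["R"].T@c["t"]
    return o+d*(z-o[2])/d[2]
def ang(a,b): d=b-a; return np.degrees(np.arctan2(d[1],d[0])),np.hypot(*d[:2])
E
python3 - <<'E'
from h import *
T=lambda p:(190+(p[0]-1.4)/3.75,160+(p[1]-1.4)/3.75)
S=lambda p:(190+(p[0]-310-.9)/2.7,260+(p[1]-.9)/2.7)
for n,f,z,P in (("top",T,49,[(154,128),(189,186)]),("top",T,97,[(134,389),(113,577)]),("scene",S,49,[(405,74),(466,72)]),("scene",S,90,[(608,78),(763,142)])):
    a,b=[ray(n,f(p),z) for p in P];print(n,z,(a+b)/2,ang(a,b))
print(ray("top",(360,283),97),ray("top",T((150,480)),24))
E
```

```text
top 49 [585.42255355  13.41578739  49.        ] (np.float64(-147.41599690147956), np.float64(31.181523738418143))
top 97 [438.75087891  22.44740421  97.        ] (np.float64(175.60447812942684), np.float64(79.67577486296925))
scene 49 [581.7764445   17.63066162  49.        ] (np.float64(-144.6017147344517), np.float64(29.845759910376284))
scene 90 [437.61845526  23.80393567  90.        ] (np.float64(177.74275864997708), np.float64(80.20038259777793))
[ 451.79623385 -196.19676618   97.        ] [438.17173196  21.82672639  24.        ]
```

```bash
python3 -m creep '[{"jaw":1,"delta_pos":[17,56,4],"twist":[0,0,-3]},{"jaw":1,"delta_pos":[17,56,4],"twist":[0,0,-3]},{"jaw":1,"delta_pos":[17,56,4],"twist":[0,0,-3]},{"jaw":1,"delta_pos":[17,56,4],"twist":[0,0,-3]},{"jaw":1,"delta_pos":[17,56,4],"twist":[0,0,-3]}]'; python3 -m creep '[{"jaw":1,"delta_pos":[17,56,0],"twist":[0,0,-3]},{"jaw":1,"delta_pos":[17,56,0],"twist":[0,0,-3]},{"jaw":1,"delta_pos":[17,56,0],"twist":[0,0,-3]},{"jaw":1,"delta_pos":[17,56,0],"twist":[0,0,-3]},{"jaw":1,"delta_pos":[17,56,0],"twist":[0,0,-3]}]'; python3 -m creep '[{"jaw":1,"delta_pos":[0,0,0],"twist":[0,0,0]},{"jaw":1,"delta_pos":[0,0,0],"twist":[0,0,0]}]'
python3 - <<'E'
from h import *
import pickle
s=robot.state();print(s["eef_pos"],s["joints"])
c=robot.camera_info("wrist");im=robot.grab_frame("wrist");cv2.imwrite("pics/w1.png",im);pickle.dump(c,open("c1.pkl","wb"))
for p in ((438.5,22.5,97),(584,15,49)):
    q=c["mtx"]@(c["R"]@np.array(p)+c["t"]);print(q[:2]/q[2])
E
```

```text
time: 0.72
eef_pos: [347.0, -257.9, 250.3]
tool_rot: [-0.0, 0.996, 0.094, -0.0]
contact_force: [0.6, 0.8, 0.9]
opening: 0.996
grip_force: 0.0
time: 1.35
eef_pos: [432.0, 22.1, 250.4]
tool_rot: [0.0, 0.999, -0.037, 0.0]
contact_force: [1.6, 0.8, 0.8]
opening: 1.002
grip_force: 0.0
time: 1.6
eef_pos: [431.7, 19.9, 250.3]
tool_rot: [0.0, 0.999, -0.035, -0.0]
contact_force: [-0.1, 0.3, 0.5]
opening: 0.998
grip_force: 0.0
[431.7214367   19.85242864 250.28533546] [-3.23205423e-02 -3.54317345e-01  1.60284939e+00 -6.39217833e-04
  1.89397000e+00  1.60895609e+00]
[314.18583287 220.93681237]
[310.95170929  48.10241202]
```

View pics/w1.png

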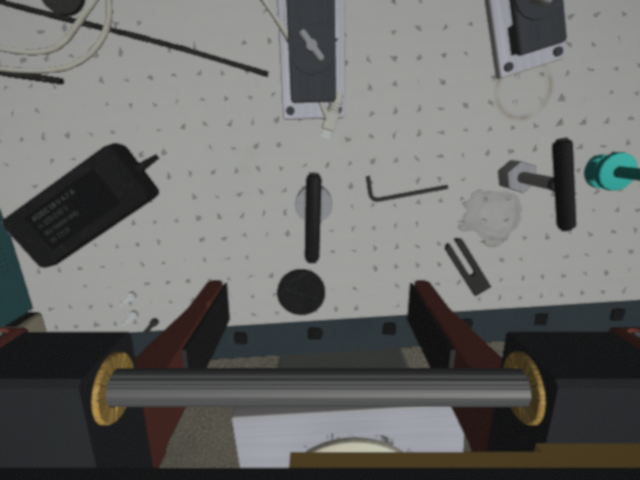

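The wrist picture shows the bar from (314,174) to (312,262), with the drum behind it. The wing runs from about (301,32) to (323,58), and the strap clamp base edges are visible. I'll refine both by fitting pixel masks.

Run:
```python
from h import *
import pickle
c=pickle.load(open("c1.pkl","rb"));g=cv2.imread("pics/w1.png").min(2)
def fit(box,f,z):
    x0,y0,x1,y1=box;m=f(cv2.GaussianBlur(g,(0,0),.7)[y0:y1,x0:x1]).astype(np.uint8)
    n,l,s,ce=cv2.connectedComponentsWithStats(m);k=1+np.argmax(s[1:,4])
    r=cv2.minAreaRect(np.argwhere(l==k)[:,::-1].astype(np.float32)+[[x0,y0]].__getitem__(0) if 0 else (np.argwhere(l==k)[:,::-1]+[x0,y0]).astype(np.float32))
    b=cv2.boxPoints(r);W=[ray(c,p,z) for p in b];i=0 if ang(W[0],W[1])[1]>ang(W[1],W[2])[1] else 1
    print(r,np.mean(W,0),ang(W[i],W[i+1]))
fit((285,160,345,275),lambda a:a<50,94)
fit((297,22,328,68),lambda a:a>100,49)
```

```text
((312.2840881347656, 217.54586791992188), (13.312939643859863, 87.08733367919922), 2.0454084873199463) [439.60862105  24.17076082  94.        ] (np.float64(-6.639274483613092), np.float64(78.35721487615878))
((311.4036865234375, 44.32109832763672), (34.13518524169922, 9.481996536254883), 61.69924545288086) [586.8344737  14.3113913  49.       ] (np.float64(-153.16236997721964), np.float64(27.683474788764677))
```

```bash
python3 -m creep '[{"jaw":1,"delta_pos":[7.5,3.5,-50],"twist":[0,0,-1]},{"jaw":1,"delta_pos":[0,0,-50],"twist":[0,0,0]},{"jaw":1,"delta_pos":[0,0,-40],"twist":[0,0,0]},{"jaw":1,"delta_pos":[0,0,-31],"twist":[0,0,0]},{"jaw":1,"delta_pos":[0,0,0],"twist":[0,0,0]}]' 30; python3 -m creep '[{"jaw":-1,"delta_pos":[0,0,0],"twist":[0,0,0]},{"jaw":-1,"delta_pos":[0,0,0],"twist":[0,0,0]},{"jaw":-1,"delta_pos":[0,0,0],"twist":[0,0,0]},{"jaw":-1,"delta_pos":[0,0,0],"twist":[0,0,0]},{"jaw":-1,"delta_pos":[0,0,0],"twist":[0,0,0]}]' 30
```

```text
time: 2.28
eef_pos: [437.6, 22.0, 77.1]
tool_rot: [0.0, 0.999, -0.046, -0.003]
contact_force: [-0.2, -1.0, 0.8]
opening: 1.002
grip_force: 0.0
time: 2.9
eef_pos: [439.5, 23.8, 79.8]
tool_rot: [0.0, 0.999, -0.044, 0.0]
contact_force: [0.3, -0.7, -0.2]
opening: 0.473
grip_force: 0.0
```

```bash
python3 -m creep '[{"jaw":-1,"delta_pos":[0,0,0],"twist":[0,0,0]},{"jaw":-1,"delta_pos":[0,0,0],"twist":[0,0,0]},{"jaw":-1,"delta_pos":[0,0,0],"twist":[0,0,0]},{"jaw":-1,"delta_pos":[0,0,0],"twist":[0,0,0]},{"jaw":-1,"delta_pos":[0,0,0],"twist":[0,0,0]}]' 30;  python3 -m creep '[{"jaw":-1,"delta_pos":[0,0,0],"twist":[0,0,0]},{"jaw":-1,"delta_pos":[0,0,10],"twist":[0,0,0]},{"jaw":-1,"delta_pos":[0,0,40],"twist":[0,0,0]},{"jaw":-1,"delta_pos":[0,0,40],"twist":[0,0,0]},{"jaw":-1,"delta_pos":[0,0,0],"twist":[0,0,0]}]' 30
```

```text
time: 3.52
eef_pos: [439.4, 23.7, 79.6]
tool_rot: [-0.0, 0.999, -0.045, -0.0]
contact_force: [-1.0, -0.4, -1.0]
opening: 0.158
grip_force: 30.0
time: 4.15
eef_pos: [441.1, 23.6, 173.7]
tool_rot: [-0.0, 0.999, -0.045, 0.004]
contact_force: [1.2, -0.2, -2.5]
opening: 0.159
grip_force: 30.0
```

```bash
python3 -m creep '[{"jaw":-1,"delta_pos":[40,-3,0],"twist":[0,0,0]},{"jaw":-1,"delta_pos":[40,-3,0],"twist":[0,0,0]},{"jaw":-1,"delta_pos":[0,0,0],"twist":[0,0,0]},{"jaw":-1,"delta_pos":[0,0,0],"twist":[0,0,0]}]'
python3 - <<'E'
from h import *
import pickle
s=robot.state();print(s["eef_pos"],s["joints"],s["time"])
c=robot.camera_info("wrist");a=robot.grab_frame("wrist");b=robot.grab_frame("scene");pickle.dump(c,open("c2.pkl","wb"))
cv2.imwrite("pics/w2.png",a);cv2.imwrite("pics/s2.png",b)
q=c["mtx"]@(c["R"]@np.array((585.5,14.5,49.))+c["t"]);q=q[:2]/q[2];print(q)
q=q.astype(int);x0=max(0,q[0]-70);y0=max(0,q[1]-70)
A=cv2.resize(a[y0:y0+140,x0:x0+140],None,fx=2.8,fy=2.8,interpolation=3);B=cv2.resize(b[180:380,170:370],None,fx=2,fy=2,interpolation=3)
print(x0,y0,A.shape);o=np.zeros((400,800,3),np.uint8);o[:A.shape[0],:A.shape[1]]=A;o[:400,400:]=B;cv2.imwrite("pics/crop2.png",o)
E
```

```text
time: 4.65
eef_pos: [518.5, 17.7, 168.2]
tool_rot: [0.0, 0.999, -0.045, -0.001]
contact_force: [0.6, -0.4, -2.9]
opening: 0.157
grip_force: 30.0
[518.49046526  17.73986538 168.23093688] [-3.14026823e-02 -1.28914162e-01  1.55815312e+00  3.08914013e-05
  1.71530205e+00  1.62865817e+00] 4.65
[314.06883835 150.95759612]
244 80 (392, 392, 3)
```

View pics/crop2.png

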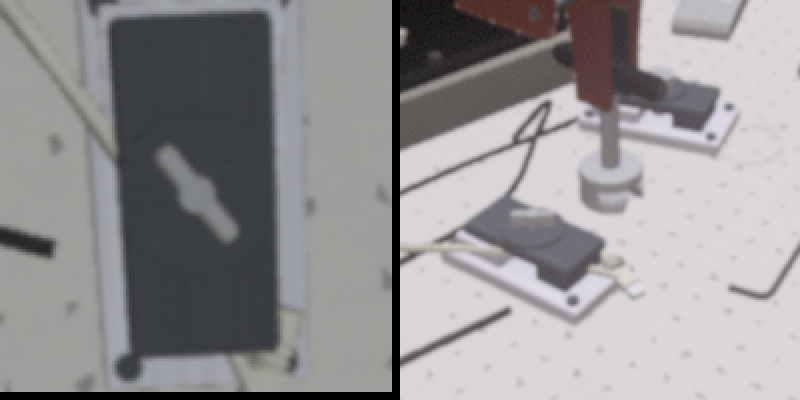

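The wrist crop gives a clear view of the wing, running from (160,150) to (234,240), with its hub near (197,194) and the washer disc around it. The scene crop shows the driver hanging upright in the jaws.

Run:
```python
from h import *
import pickle
c=pickle.load(open("c2.pkl","rb"));a=cv2.imread("pics/w2.png")
W=lambda p:(244+(p[0]-.9)/2.8,80+(p[1]-.9)/2.8)
g=cv2.GaussianBlur(a.min(2),(0,0),.7);x0,y0=297,128
l=(g[y0:173,x0:335]>95).astype(np.uint8);P=(np.argwhere(l)[:,::-1]+[x0,y0]).astype(np.float32)
r=cv2.minAreaRect(P);V=cv2.fitLine(P,cv2.DIST_L2,0,.01,.01).ravel();print(r,V)
A,B=ray(c,V[2:]-15*V[:2],49),ray(c,V[2:]+15*V[:2],49);print((A+B)/2,ang(A,B))
A,B=ray(c,W((160,150)),49),ray(c,W((234,240)),49);print((A+B)/2,ang(A,B))
print("hub",ray(c,W((197,194)),47),"washer",ray(c,W((192,192)),37))
```

```text
((313.8769226074219, 148.78460693359375), (40.18724822998047, 12.651541709899902), 60.2551155090332) [  0.6276418   0.7785023 313.9971    148.76454  ]
[586.97996216  14.35282139  49.        ] (np.float64(-145.4938832268818), np.float64(21.56413457660517))
[586.51159148  14.31007785  49.        ] (np.float64(-144.94856169965823), np.float64(29.943084814617993))
hub [586.83999245  14.42022295  47.        ] washer [587.11227374  15.87095501  37.        ]
```

```bash
python3 -m creep '[{"jaw":-1,"delta_pos":[17,-1,0],"twist":[0,0,10]},{"jaw":-1,"delta_pos":[17,-1,0],"twist":[0,0,10]},{"jaw":-1,"delta_pos":[17,-1,0],"twist":[0,0,10]},{"jaw":-1,"delta_pos":[17,0,0],"twist":[0,0,10]},{"jaw":-1,"delta_pos":[0,0,0],"twist":[0,0,0]}]';python3 -m creep '[{"jaw":-1,"delta_pos":[0,0,0],"twist":[0,0,0]},{"jaw":-1,"delta_pos":[0,0,0],"twist":[0,0,0]}]'
python3 - <<'E'
from h import *
s=robot.state();print(s["eef_pos"],s["joints"],s["tool_rot"],s["time"])
b=robot.grab_frame("scene");t=robot.grab_frame("top")
B=cv2.resize(b[180:380,170:370],None,fx=2,fy=2,interpolation=3);A=cv2.resize(t[130:270,170:310],(400,400),interpolation=3)
cv2.imwrite("pics/crop3.png",np.hstack([A,B]))
E
```

```text
time: 5.38
eef_pos: [587.3, 14.8, 169.8]
tool_rot: [0.0, 0.954, 0.299, 0.0]
contact_force: [-0.7, -0.4, -2.7]
opening: 0.161
grip_force: 30.0
time: 5.62
eef_pos: [586.9, 14.7, 170.0]
tool_rot: [0.0, 0.954, 0.299, 0.0]
contact_force: [0.3, 0.2, -2.3]
opening: 0.162
grip_force: 30.0
[586.85413417  14.74198016 170.0029318 ] [-3.28387989e-02  5.20220526e-02  1.37865411e+00  6.37098896e-06
  1.71056636e+00  9.30745089e-01] [5.48174909e-05 9.54264421e-01 2.98963850e-01 1.66291686e-04] 5.625
```

View pics/crop3.png

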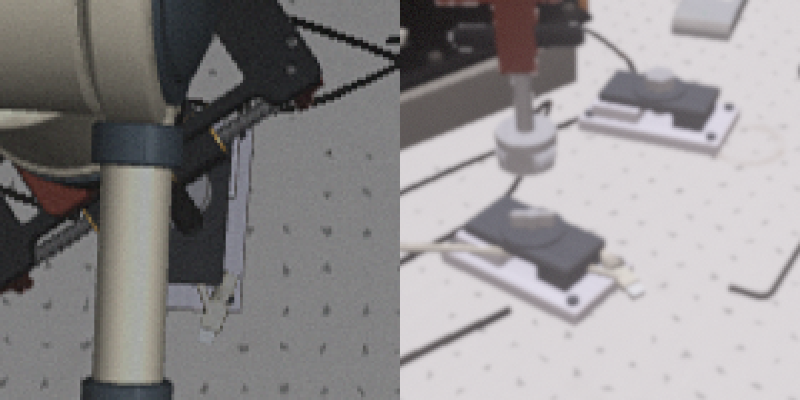

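The scene crop shows the drum centred above the wing: its shaft-top joint is near (525,130), its underside edge at (525,172), and the wing at (535,217). In the top crop the arm hides the driver. I'll check the scene camera's bias between drum and wing before lowering.

Run:
```python
from h import *
c=robot.camera_info("scene")
def pr(p):
    q=c["mtx"]@(c["R"]@np.array(p,float)+c["t"]);q=q[:2]/q[2];return 400+(q[0]-170)*2,(q[1]-180)*2
def rim(z):
    return np.array([pr((586.9+20*np.cos(t),14.7+20*np.sin(t),z)) for t in np.linspace(0,6.28,60)])
for z in (90,114):
    r=rim(z);print(z,r.min(0),r.max(0))
u=np.array([np.cos(np.radians(34.8)),np.sin(np.radians(34.8)),0])*15
print(pr((586.7,14.4,49)),pr((586.7,14.4,49)+u),pr((586.7,14.4,49)-u))
```

```text
90 [493.82943294 140.98473501] [555.82041303 175.15678018]
114 [490.80992034 110.11322473] [553.87102808 143.46016979]
(np.float64(529.4723381040499), np.float64(208.63575892505116)) (np.float64(506.87979925112654), np.float64(209.23267478896935)) (np.float64(552.0204109648239), np.float64(208.0400178939526))
```

```bash
python3 -m creep '[{"jaw":-1,"delta_pos":[-1.5,0,-20],"twist":[0,0,0]},{"jaw":-1,"delta_pos":[0,0,-16],"twist":[0,0,0]},{"jaw":-1,"delta_pos":[0,0,-5],"twist":[0,0,0]},{"jaw":-1,"delta_pos":[0,0,-2],"twist":[0,0,0]},{"jaw":-1,"delta_pos":[0,0,0],"twist":[0,0,0]}]';python3 -m creep '[{"jaw":-1,"delta_pos":[0,0,-2],"twist":[0,0,0]},{"jaw":-1,"delta_pos":[0,0,-2],"twist":[0,0,0]},{"jaw":-1,"delta_pos":[0,0,0],"twist":[0,0,0]}]'
```

```text
time: 6.35
eef_pos: [586.1, 14.7, 126.9]
tool_rot: [0.0, 0.954, 0.3, 0.0]
contact_force: [-0.6, -0.3, -2.3]
opening: 0.154
grip_force: 30.0
time: 6.72
eef_pos: [585.9, 14.7, 122.5]
tool_rot: [-0.0, 0.954, 0.3, -0.0]
contact_force: [-0.2, -1.0, -2.0]
opening: 0.156
grip_force: 30.0
```

```bash
python3 -m creep '[{"jaw":-1,"delta_pos":[0,0,-2],"twist":[0,0,0]},{"jaw":-1,"delta_pos":[0,0,-1.5],"twist":[0,0,0]},{"jaw":-1,"delta_pos":[0,0,0],"twist":[0,0,0]}]';python3 -m creep '[{"jaw":-1,"delta_pos":[0,0,-1],"twist":[0,0,0]},{"jaw":-1,"delta_pos":[0,0,0],"twist":[0,0,0]}]';python3 -m creep '[{"jaw":-1,"delta_pos":[0,0,-1],"twist":[0,0,0]},{"jaw":-1,"delta_pos":[0,0,0],"twist":[0,0,0]}]'
```

```text
time: 7.1
eef_pos: [585.8, 14.7, 118.9]
tool_rot: [-0.0, 0.954, 0.3, -0.0]
contact_force: [-0.6, -0.1, -1.8]
opening: 0.153
grip_force: 30.0
time: 7.35
eef_pos: [585.9, 14.7, 118.0]
tool_rot: [-0.0, 0.954, 0.3, -0.0]
contact_force: [-0.2, -0.2, -2.7]
opening: 0.155
grip_force: 30.0
time: 7.6
eef_pos: [585.9, 14.7, 117.0]
tool_rot: [-0.0, 0.954, 0.3, -0.0]
contact_force: [0.0, 0.4, -1.9]
opening: 0.154
grip_force: 30.0
```

```bash
python3 -m creep '[{"jaw":-1,"delta_pos":[0,0,-0.7],"twist":[0,0,0]},{"jaw":-1,"delta_pos":[0,0,0],"twist":[0,0,0]}]';python3 -m creep '[{"jaw":-1,"delta_pos":[0,0,-0.7],"twist":[0,0,0]},{"jaw":-1,"delta_pos":[0,0,0],"twist":[0,0,0]}]'
```

```text
time: 7.85
eef_pos: [586.0, 14.7, 116.6]
tool_rot: [0.0, 0.954, 0.3, 0.0]
contact_force: [0.2, 0.7, -0.0]
opening: 0.159
grip_force: 30.0
time: 8.1
eef_pos: [586.2, 14.8, 116.6]
tool_rot: [0.0, 0.954, 0.3, 0.001]
contact_force: [-0.7, 0.6, 4.0]
opening: 0.156
grip_force: 30.0
```

```bash
python3 -m creep '[{"jaw":-1,"delta_pos":[0,0,0],"twist":[0,0,0]},{"jaw":-1,"delta_pos":[0,0,0],"twist":[0,0,0]},{"jaw":-1,"delta_pos":[0,0,0],"twist":[0,0,0]}]'; python3 -m creep '[{"jaw":-1,"delta_pos":[0,0,0],"twist":[0,0,-5]},{"jaw":-1,"delta_pos":[0,0,0],"twist":[0,0,-5]},{"jaw":-1,"delta_pos":[0,0,0],"twist":[0,0,-5]},{"jaw":-1,"delta_pos":[0,0,0],"twist":[0,0,-5]},{"jaw":-1,"delta_pos":[0,0,0],"twist":[0,0,0]}]' 40; python3 -c "
from bench import robot;print(robot.state()['wrist_torque'])"
```

```text
time: 8.48
eef_pos: [586.2, 14.8, 116.6]
tool_rot: [0.0, 0.954, 0.3, 0.001]
contact_force: [-1.9, 1.2, 5.0]
opening: 0.159
grip_force: 30.0
time: 9.1
eef_pos: [586.4, 14.7, 116.6]
tool_rot: [0.0, 0.992, 0.129, 0.001]
contact_force: [-0.9, -0.5, 5.1]
opening: 0.157
grip_force: 40.0
[ 0.05185405  0.17217059 -0.00771478]
```

```bash
python3 -m creep '[{"jaw":-1,"delta_pos":[0,0,0],"twist":[0,0,-6]},{"jaw":-1,"delta_pos":[0,0,0],"twist":[0,0,-6]},{"jaw":-1,"delta_pos":[0,0,0],"twist":[0,0,-6]},{"jaw":-1,"delta_pos":[0,0,0],"twist":[0,0,-6]},{"jaw":-1,"delta_pos":[0,0,0],"twist":[0,0,0]}]';python3 -m creep '[{"jaw":-1,"delta_pos":[0,0,0],"twist":[0,0,-7]},{"jaw":-1,"delta_pos":[0,0,0],"twist":[0,0,-7]},{"jaw":-1,"delta_pos":[0,0,0],"twist":[0,0,-7]},{"jaw":-1,"delta_pos":[0,0,0],"twist":[0,0,-7]},{"jaw":-1,"delta_pos":[0,0,0],"twist":[0,0,0]}]'
python3 - <<'E'
from h import *
s=robot.state();print(s["wrist_torque"],s["joints"])
b=robot.grab_frame("scene");w=robot.grab_frame("wrist")
B=cv2.resize(b[180:380,170:370],None,fx=2,fy=2,interpolation=3);A=cv2.resize(w[90:290,220:420],(400,400),interpolation=3)
cv2.imwrite("pics/crop4.png",np.hstack([A,B]))
E
```

```text
time: 9.72
eef_pos: [586.3, 14.6, 116.6]
tool_rot: [0.0, 0.997, -0.08, 0.001]
contact_force: [-1.2, 1.0, 5.1]
opening: 0.156
grip_force: 40.0
time: 10.35
eef_pos: [586.3, 14.6, 116.6]
tool_rot: [-0.0, 0.948, -0.319, 0.001]
contact_force: [-0.9, 0.3, 4.8]
opening: 0.159
grip_force: 40.0
[ 0.16153583  0.38041587 -0.00413332] [-3.29870891e-02  6.08768877e-02  1.46403365e+00 -7.84280697e-05
  1.61535656e+00  2.18690228e+00]
```

View pics/crop4.png

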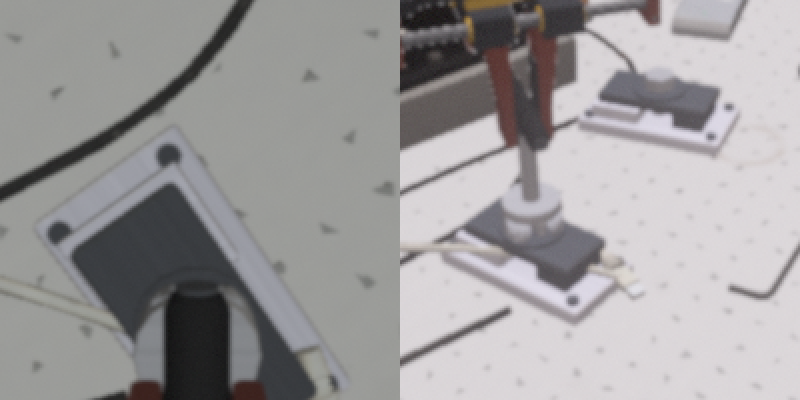

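The scene crop shows the drum seated flat on the washer at (532,230), with the bar now turned clockwise. With the slot at -37° and the wing started at about +35°, the screw has turned about 60° or more. I'll release and retreat.

```bash
python3 -m creep '[{"jaw":-1,"delta_pos":[0,0,0.7],"twist":[0,0,0]},{"jaw":-1,"delta_pos":[0,0,0],"twist":[0,0,0]},{"jaw":-0.4,"delta_pos":[0,0,0],"twist":[0,0,0]},{"jaw":-0.2,"delta_pos":[0,0,0],"twist":[0,0,0]},{"jaw":0,"delta_pos":[0,0,0],"twist":[0,0,0]}]' 10; python3 -m creep '[{"jaw":0.2,"delta_pos":[0,0,0],"twist":[0,0,0]},{"jaw":0.2,"delta_pos":[0,0,0],"twist":[0,0,0]},{"jaw":0.2,"delta_pos":[0,0,5],"twist":[0,0,0]},{"jaw":0.2,"delta_pos":[0,0,10],"twist":[0,0,0]},{"jaw":0.2,"delta_pos":[0,0,20],"twist":[0,0,0]}]'; python3 -m creep '[{"jaw":0.2,"delta_pos":[0,0,40],"twist":[0,0,0]},{"jaw":0.2,"delta_pos":[-50,0,30],"twist":[0,0,0]},{"jaw":0.2,"delta_pos":[-60,0,20],"twist":[0,0,0]},{"jaw":0.2,"delta_pos":[-60,0,0],"twist":[0,0,0]},{"jaw":0.2,"delta_pos":[0,0,0],"twist":[0,0,0]}]'
python3 - <<'E'
from h import *
b=robot.grab_frame("scene");w=robot.grab_frame("wrist")
B=cv2.resize(b[150:390,150:390],(400,400),interpolation=3);A=cv2.resize(w,(533,400))
cv2.imwrite("pics/crop5.png",np.hstack([A[:,70:470],B]))
E
```

```text
time: 11.08
eef_pos: [585.7, 14.7, 116.0]
tool_rot: [0.0, 0.948, -0.318, -0.0]
contact_force: [0.4, 0.1, -0.3]
opening: 0.457
grip_force: 0.0
time: 11.7
eef_pos: [585.6, 14.7, 152.0]
tool_rot: [0.0, 0.948, -0.318, -0.001]
contact_force: [-0.5, 0.3, 0.7]
opening: 0.599
grip_force: 0.0
time: 12.32
eef_pos: [414.3, 14.8, 244.4]
tool_rot: [-0.001, 0.948, -0.318, 0.003]
contact_force: [1.4, 0.1, -0.8]
opening: 0.597
grip_force: 0.0
```

View pics/crop5.png

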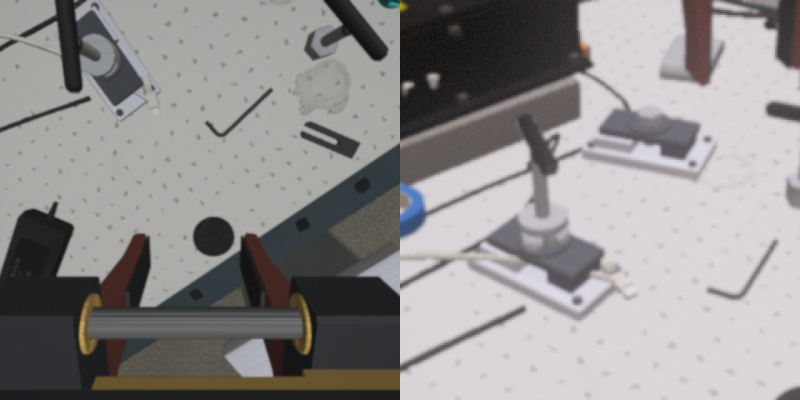

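The driver stands upright on the wing screw at (543,225) in the scene crop, the hex driver hasn't been touched, and the gripper is clear.

```bash
python3 -m creep '[{"jaw":0.2,"delta_pos":[0,0,0],"twist":[0,0,0]},{"jaw":0.2,"delta_pos":[0,0,0],"twist":[0,0,0]},{"jaw":0.2,"delta_pos":[0,0,0],"twist":[0,0,0]}]'; python3 -c "
from bench import robot;print(robot.sign_off())"
```

```text
time: 12.8
eef_pos: [417.2, 14.7, 240.6]
tool_rot: [0.0, 0.948, -0.318, -0.001]
contact_force: [-0.2, 0.8, 0.3]
opening: 0.6
grip_force: 0.0
the job is handed in; nothing more can be done
None
```

I handed the job in at 12.8 s: the slotted driver was seated flat on the washer, turned clockwise (screw by about 60°, inferred from the tool's 72° turn) and left standing upright, with the hex driver untouched; no verdict came back.

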